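# Snap the carver's chisel case shut

### The job

Two plywood tool cases stand open on marble slabs on the stone carver's bench: a long narrow one with the chisels and a square one. Close the lid of the long chisel case and press its front edge down until the catch snaps and the lid is fully shut. Leave the square case's lid open just as it is.

Things in the scene. Friction and masses are not known exactly. Their poses are not given: they have to be found in the camera images.
- long_case: Long chisel case: plywood, 260 mm wide (its y), 120 mm deep (its x), open body 45 mm high, yaw within 0.5 rad, fixed on a marble slab (290 by 150 mm) that stands 12 to 45 mm above the bench. Origin: centre of the case's underside, on the slab. The hinge line runs along y, 60 mm along +x from the origin and 46 mm above it. A sprung roller catch is in the middle of its front (-x).
- long_lid (a joint): Opening angle (rad) of its lid: 0 shut, starts 0.45 to 0.9. Stiff hinge: the lid stays where left and needs about 1 N at the front edge to go down. At about 0.13 its steel tongue meets the catch: getting past takes 7 to 10 N at the front edge; below about 0.05 it snaps to 0 and is held. Let go above that, it stays ajar.
- long_lid_edge (a point): Middle of the front top edge of that lid, a flat plywood board 260 mm wide, 18 mm thick, 134 mm from hinge to front edge. Axes: x from this edge towards the hinge, y along the edge, z out of the upper face. The hinge line lies 134 mm along +x and 18 mm along -z (underside level). Shut, this point is 64 mm above the case's underside.
- square_lid_edge (a point): The same point, same axes, on the lid of the other case, to stay as it is: a square plywood case fixed on its own slab, 190 mm wide and 190 mm deep, same build, lid 190 mm wide and 204 mm from hinge to front edge, open at 0.45 to 0.9 rad. It stands to the left or the right of the long case.

How it is judged:
By the outcome, as a careful person would: the job done as asked, in the order asked, and still so for the second after the job is handed in, with the robot touching nothing.
It also fails if it takes over 32 s, if anything falls off the work surface, if the arm or the gripper's body presses on something with over 40 N, if the wrist force passes 120 N, or if a joint passes its speed limit or range.

### The arm

A 6-joint arm with a two-finger parallel gripper is mounted at the origin on the work surface. World frame = base frame: x ahead of the robot, y to its left, z up, the work surface at z = 0. Lengths are in m, angles in rad, forces in N, time in s.
With the tool pointing down it reaches from about 0.4 to 0.925 m from the base axis. Payload 3.4 kg.
Tool frame: the origin (TCP) lies midway between the tips of the shut fingers; the grasp point (between the pads) lies env.grasp_offset behind it (env.grasp_offset is the distance from the TCP to the grasp point, in m); z points along the fingers, x is the direction in which the jaws open and shut, and the axes are right-handed (so a half turn about z gives the same grasp; the last joint's range is limited). The gripper opens to 85 mm and grips with 20 to 120 N. Pads are 22 mm wide; open, the fingers measure 114 mm over their backs; the gripper's body (76 mm by 85 mm) begins 54 mm behind the grasp point. The pads swing forward as they close: fully open they stand 13 mm farther back than shut.
Start: joints at [-1.411, 0.307, 1.506, -0, 1.328, -0.073], TCP at [0.133, -0.56, 0.231] pointing down, gripper open.
Joint ranges: [-3.12, 3.12], [-1.05, 2.28], [0.14, 2.33], [-1.42, 4.57], [0.1, 2.73], [-2.68, 2.68]. Speed limits (rad/s): [2.57, 2.57, 3.14, 3.14, 3.14, 3.14].

### API

Orientations are given as a 3x3 rotation matrix whose columns are the frame's x, y, z axes.
In Python, from station import env, optics, ticket gives the robot as it stands.
- The arm moves only by the tool jog_arm, never from a script. Its argument "commands" is a list that holds one entry, the list of rows, each a list of 5 numbers: the shift along the tool's x, y, z in cm, then the turn about the tool's z in rad, then the finger opening in cm, from 0 to 8.54. In form: [[[dx, dy, dz, spin, jaw], ...]]. A call has 1 to 20 rows; each row is the pose to reach, as a shift and turn from the pose measured when the call began, along the tool's axes at that moment; what a row does not reach only later rows make up. A row lasts 1/8 s, in which the tool goes at most 62.5 mm and 10.7 degrees, less where a joint would pass 70% of its speed; a pose out of reach is approached as far as the arm can. A call with a gripper value outside its range is refused whole. The fingers move at their own pace and stop on an object; "force" is the grip in N (left out, the last holds). Time passes only in rows, so rows that repeat a pose let the fingers close. It gives the time, the measured TCP pose, the force and the opening at its end, in the units of the state.
- env.get_state(): the state, without advancing time (a new reading comes with each control period).
- optics.read_camera(name): name is "scene" or "top" or "wrist"; returns (picture, depth): 480x640x3 uint8, blue, green, red; 480x640 float32, m along the optical axis (not along the pixel's ray), 0 where there is no reading.
- optics.camera_params(name): a dict with "camera_matrix" (3x3 intrinsics, pixels), "R" (3x3) and "t" (3): a world point X has camera coordinates R X + t; the wrist camera has in their place "mount" (4x4, takes a point from camera to tool coordinates, whose origin is the TCP and whose axes are the tool frame's). Camera axes: x right, y down, z forward; pixel columns grow to the right and rows downward; lengths in m; the calibration is good to about 2 mm. A picture is of the moment at which its call begins: read the wrist's pose just before it. camera_params takes no time and is no camera call.
- ticket.close_job(): hands the job in, once; it reports no verdict.
The state is a dict: "clock": time; "joint_pos": joint angles; "joint_velocities": joint speeds; "effort": joint torques, N m; "tcp_pos": TCP position; "orientation": TCP orientation; "wrist_force": force on the tool from outside, world axes, zero at the start; "ft_torque": the same for the moment, N m; "opening": opening from 0.0 (shut) to 1.0 (fully open).
Only numpy, scipy, OpenCV 4.12 (cv2) and the standard library are available. Lean on these libraries where they do the work, as an engineer would, in place of code of your own. Each camera call takes 0.05 s, during which the arm holds its last target.

## Working session

There is one attempt and no reset: what is moved stays moved. The work goes in short steps, Python scripts to look and compute and a tool call to move; the robot and the scene stay as the last step left them, time stands still between calls to the robot, and variables do not carry over. Pictures are saved under pics/ and viewed, and the job is handed in when it is done.

Besides the shell and the picture viewer there is one more tool, called after ">>>" as name(argument=value, ...) on one line, values as JSON. jog_arm: Moves the arm, as the interface text tells. Its arguments: {"type":"object","properties":{"commands":{"type":"array","items":{"type":"array","items":{"type":"array","items":{"type":"number"}}}},"force":{"type":"number"}},"required":["commands"]}

```bash
ls; mkdir -p pics; cat > h.py <<'E'
import numpy as np,cv2
from station import env,optics,ticket
def snap(n,f):
    p,d=optics.read_camera(n); cv2.imwrite('pics/'+f+'.png',p); np.save('pics/'+f+'.npy',d); return p,d
def world(n,u,v,d):
    c=optics.camera_params(n);K=np.array(c["camera_matrix"]);R=np.array(c["R"]);t=np.array(c["t"])
    u,v,d=map(np.asarray,(u,v,d))
    X=np.stack([(u-K[0,2])/K[0,0]*d,(v-K[1,2])/K[1,1]*d,d],-1)
    return (X-t)@R
E
python3 - <<'E'
from h import *
for n in("scene","top"): snap(n,n+"0")
s=env.get_state();print(s);print(env.grasp_offset)
for n in("scene","top"): print(optics.camera_params(n))
E
```

```text
pics
{'clock': 0.1, 'joint_pos': array([-1.41152547e+00,  3.07512724e-01,  1.50755335e+00,  8.07384498e-06,
        1.32843962e+00, -7.34613321e-02]), 'joint_velocities': array([ 0.00096643, -0.00113618, -0.00169393, -0.00019956, -0.00191149,
        0.0012084 ]), 'effort': array([-7.03416408e-04, -4.58531034e+01, -2.52608156e+01, -1.04696069e-04,
        5.57984036e-03, -3.11816416e-05]), 'tcp_pos': array([ 0.13251411, -0.55885826,  0.23046086]), 'orientation': array([[ 2.30634736e-01, -9.73040354e-01, -2.95666947e-04],
       [-9.73038530e-01, -2.30634878e-01,  1.89007428e-03],
       [-1.90730965e-03, -1.48221450e-04, -9.99998170e-01]]), 'wrist_force': array([ 0.24212727,  0.4403734 , -0.29576717]), 'ft_torque': array([ 0.00227683, -0.00621127,  0.00830501]), 'opening': 1.0032685999274098}
0.0187
{'camera_matrix': array([[543.05642931,   0.        , 332.05188517],
       [  0.        , 543.05642931, 246.89286844],
       [  0.        ,   0.        ,   1.        ]]), 'R': array([[-0.75303356,  0.65790889, -0.00981531],
       [ 0.52849709,  0.59588977, -0.60465379],
       [-0.39195826, -0.46051196, -0.79642793]]), 't': array([ 0.44202495, -0.22556504,  1.17907031])}
{'camera_matrix': array([[450.43219937,   0.        , 314.41099188],
       [  0.        , 450.43219937, 239.50758856],
       [  0.        ,   0.        ,   1.        ]]), 'R': array([[-4.81653985e-03, -9.99988240e-01,  5.66371693e-04],
       [-9.89130898e-01,  4.68100770e-03, -1.46963106e-01],
       [ 1.46958726e-01, -1.26806940e-03, -9.89141812e-01]]), 't': array([-0.00378149,  0.56113585,  0.83488056])}
```

View pics/scene0.png

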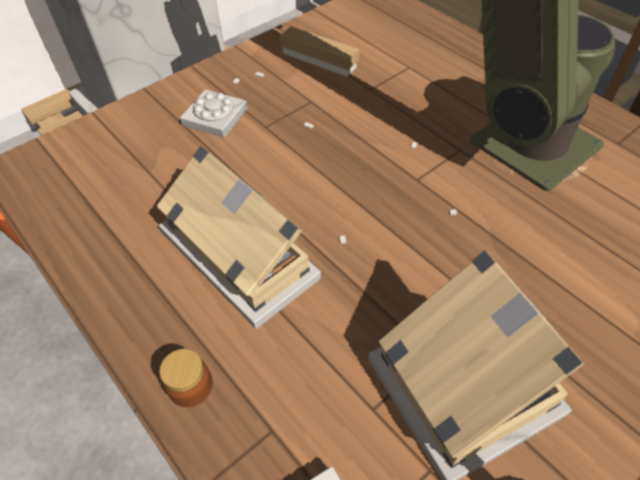

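View pics/top0.png

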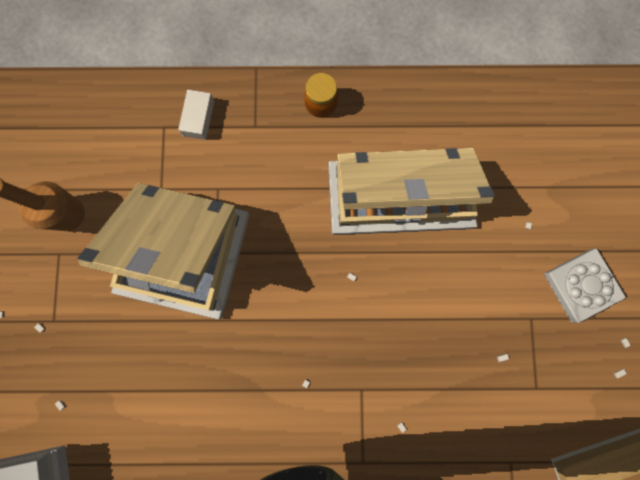

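The top view shows the long case at about (410,190), hinge at the upper side (330–475,155) and raised front edge at the bottom (340,208)–(490,198). The square case is at (165,240), to the left. Next I measure the long lid from the depth image.

```bash
cat > m.py <<'E'
from h import *
def lid(n,box,f,seed):
    p=cv2.imread(f'pics/{f}.png');d=np.load(f'pics/{f}.npy')
    v,u=np.mgrid[0:480,0:640]
    W=world(n,u,v,d)
    u0,v0,u1,v1=seed
    S=W[v0:v1,u0:u1].reshape(-1,3);S=S[S[:,2]>0.03]
    c=np.median(S,0)
    for k in range(3):
        c=S.mean(0);nn=np.linalg.svd(S-c,full_matrices=False)[2][2];nn*=np.sign(nn[2])
        S=S[abs((S-c)@nn)<0.003]
    b=np.zeros((480,640),bool);b[box[1]:box[3],box[0]:box[2]]=1
    m=(b&(abs((W-c)@nn)<0.004)&(d>0)).astype(np.uint8)
    m=cv2.morphologyEx(m,cv2.MORPH_OPEN,np.ones((3,3)))
    L,lab,st,_=cv2.connectedComponentsWithStats(m);i=1+np.argmax(st[1:,4]);m=lab==i
    P=W[m];c=P.mean(0);nn=np.linalg.svd(P-c,full_matrices=False)[2][2];nn*=np.sign(nn[2])
    # in-plane frame by minAreaRect
    e2=np.cross(nn,[1,0,0]);e2/=np.linalg.norm(e2);e1=np.cross(e2,nn)
    q=np.stack([(P-c)@e1,(P-c)@e2],-1).astype(np.float32)
    r=cv2.minAreaRect(q);B=cv2.boxPoints(r)
    C=c+B[:,:1]*e1+B[:,1:]*e2
    print(n,'normal',nn.round(4),'tilt',np.arccos(nn[2]).round(4),'size',np.round(r[1],4),'npx',m.sum());print(C.round(4))
    return nn,C,W
if __name__=="__main__":
    nn,C,W=lid("top",(320,135,505,215),"top0",(350,165,470,185))
    lid("scene",(140,140,310,290),"scene0",(190,180,270,250))
    lid("top",(70,175,250,300),"top0",(140,200,200,260))
    print(W[225:230,360:440,2].mean(), W[250:280,420:500,2].mean(), W[222:227,335:340])
E
python3 m.py
```

```text
top normal [0.5403 0.0213 0.8412] tilt 0.5713 size [0.0883 0.2622] npx 3594
[[ 0.6244 -0.0516  0.1448]
 [ 0.6251 -0.3138  0.1511]
 [ 0.6994 -0.3147  0.1033]
 [ 0.6987 -0.0526  0.0971]]
scene normal [ 0.5195 -0.0043  0.8545] tilt 0.5463 size [0.0357 0.1583] npx 1166
[[ 0.6025 -0.1561  0.1597]
 [ 0.7218 -0.2302  0.0868]
 [ 0.7362 -0.1986  0.0782]
 [ 0.6168 -0.1245  0.1511]]
top normal [ 0.5974 -0.1397  0.7897] tilt 0.6605 size [0.0791 0.2661] npx 3506
[[0.5004 0.3578 0.2117]
 [0.5699 0.1191 0.1169]
 [0.6299 0.1523 0.0774]
 [0.5604 0.391  0.1721]]
0.02824272615201532 0.004688933482100651 [[[ 0.59968871 -0.04796998  0.01951881]
  [ 0.59941909 -0.04990707  0.02090051]
  [ 0.59931894 -0.05188515  0.02138229]
  [ 0.59917924 -0.05384956  0.02207421]
  [ 0.59748619 -0.05534067  0.03101696]]

 [[ 0.59695849 -0.04776848  0.02323216]
  [ 0.59753699 -0.04992453  0.02007147]
  [ 0.59720947 -0.05183941  0.02178157]
  [ 0.43232561 -0.00534944  0.90828368]
  [ 0.59503592 -0.05518094  0.03336768]]

 [[ 0.59515944 -0.04780518  0.02197721]
  [ 0.59479204 -0.04970704  0.02392584]
  [ 0.59496288 -0.05175367  0.02294463]
  [ 0.59527684 -0.05384734  0.0211842 ]
  [ 0.59369809 -0.05536237  0.029728  ]]

 [[ 0.5938215  -0.04796468  0.01815647]
  [ 0.59342333 -0.04986482  0.02029902]
  [ 0.59349208 -0.05189012  0.01986802]
  [ 0.59301944 -0.05375429  0.02242152]
  [ 0.59185433 -0.05538972  0.02879288]]

 [[ 0.59115971 -0.04777469  0.02163553]
  [ 0.59100981 -0.04973444  0.02241975]
  [ 0.59090121 -0.05170272  0.02297347]
  [ 0.59131759 -0.05382859  0.02059619]
  [ 0.5912168  -0.05580098  0.02110625]]]
```

```bash
python3 - <<'E'
import cv2
a=cv2.imread('pics/top0.png')[130:250,310:510];cv2.imwrite('pics/tz.png',cv2.resize(a,None,fx=4,fy=4,interpolation=cv2.INTER_CUBIC))
a=cv2.imread('pics/scene0.png')[135:330,140:340];cv2.imwrite('pics/sz.png',cv2.resize(a,None,fx=3,fy=3,interpolation=cv2.INTER_CUBIC))
E
```

```text
(no output)
```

View pics/tz.png

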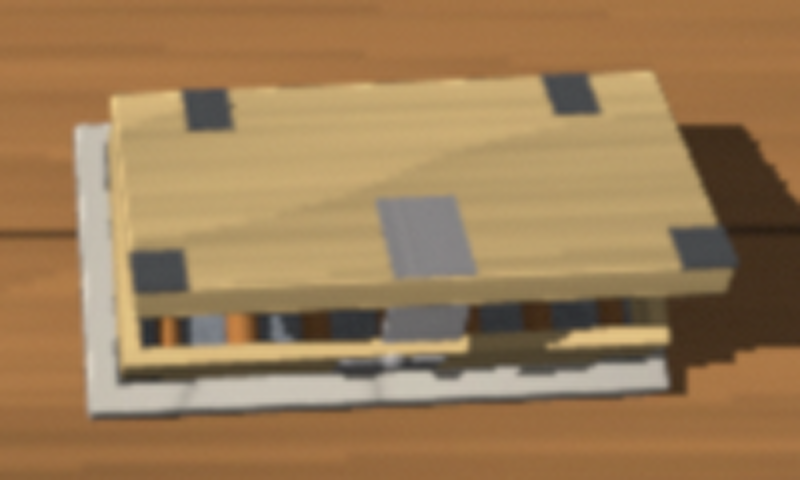

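View pics/sz.png

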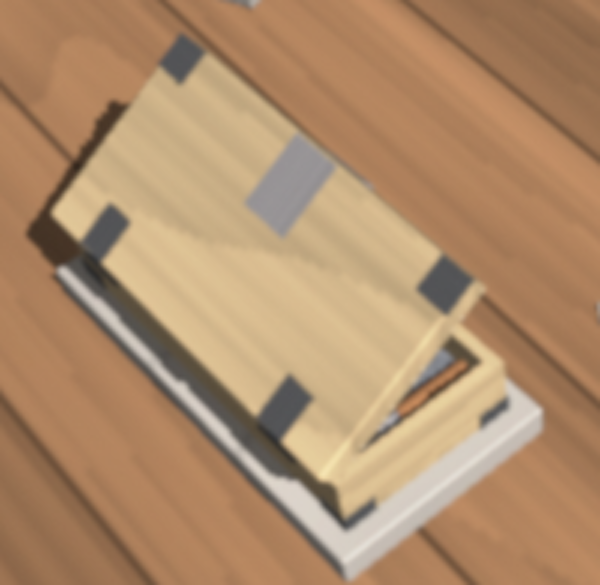

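```bash
cat > tri.py <<'E'
from h import *
T=np.array([[344.25,203.25],[493.75,196.5],[337.75,154.25],[473.25,148],[419,199.25]])
S=np.array([[297.3,229.3],[200,146],[248.3,295.7],[157.3,205.7],[245.7,185]])
def P(n):
    c=optics.camera_params(n);return np.array(c["camera_matrix"])@np.c_[c["R"],c["t"]]
X=cv2.triangulatePoints(P("top"),P("scene"),T.T.copy(),S.T.copy());X=(X[:3]/X[3]).T
for n,I in(("top",T),("scene",S)):
    q=np.c_[X,np.ones(5)]@P(n).T;print((q[:,:2]/q[:,2:]-I).round(1).tolist())
print(X.round(4))
a,b,c,d,e=X
print('front len',np.linalg.norm(a-b),'hinge',np.linalg.norm(c-d),'depth',np.linalg.norm(a-c),np.linalg.norm(b-d))
F=(a+b)/2;H=(c+d)/2;y=(a-b)/np.linalg.norm(a-b);f=H-F;tilt=np.arctan2(-f[2],np.hypot(f[0],f[1]))
print('F',F,'H',H,'yaw',np.arctan2(-y[0],y[1]),'tilt',tilt)
E
python3 tri.py
```

```text
[[-0.4, 0.4], [0.2, -0.3], [-0.7, 0.7], [-0.3, 0.3], [-0.3, 0.3]]
[[-0.4, -0.1], [0.2, 0.1], [-0.8, -0.2], [-0.3, -0.1], [-0.3, -0.1]]
[[ 0.6079 -0.0575  0.1473]
 [ 0.6187 -0.3163  0.1513]
 [ 0.7192 -0.0505  0.0788]
 [ 0.7302 -0.3107  0.0812]
 [ 0.6138 -0.1865  0.1504]]
front len 0.2590088900943711 hinge 0.260468181479039 depth 0.13089351943169314 0.13186792179076742
F [ 0.61329468 -0.18689368  0.14933429] H [ 0.72469875 -0.18063947  0.07998034] yaw 0.04190332726238958 tilt 0.5561257372525912
```

The two views agree to within 1 px. The lid measures 259 x 131 mm, tilted 0.556 rad, with its front edge at (0.613,-0.187,0.149). That puts the shut top at z≈0.083. I'll move above the front edge with the fingers shut.

>>> jog_arm(commands=[[[-1.2,-2.8,0,0,0],[-3.5,-8,0,0,0],[-6,-13.6,0,0,0],[-8.5,-19.3,0,0,0],[-11,-25,0,0,0],[-13.5,-30.7,0,0,0],[-16,-36.4,0,0,0],[-18.5,-42.1,0,0,0],[-21,-47.8,0,0,0],[-23,-52.3,0,0,0],[-24.2,-55,0,0,0],[-24.8,-56.5,0,0,0],[-24.8,-56.5,0,0,0],[-24.8,-56.5,0,0,0]]])

```text
clock: 1.85
tcp_pos: [0.6239, -0.1881, 0.2308]
orientation: [[0.23, -0.973, -0.002], [-0.973, -0.23, 0.002], [-0.002, 0.001, -1.0]]
wrist_force: [-0.1, 0.2, -0.7]
opening: -0.002
```

>>> jog_arm(commands=[[[0,0,2.5,0,0],[0,0,5.5,0,0],[0,0,7.8,0,0],[0,0,8.4,0,0],[0,0,8.9,0,0],[-0.1,0.4,9.4,0,0],[-0.2,0.7,9.9,0,0],[-0.25,1.0,10.4,0,0],[-0.3,1.3,10.9,0,0],[-0.4,1.6,11.4,0,0],[-0.4,1.8,11.9,0,0],[-0.5,2.0,12.3,0,0],[-0.5,2.1,12.7,0,0],[-0.5,2.2,12.9,0,0],[-0.5,2.2,12.9,0,0]]])

```text
clock: 3.72
tcp_pos: [0.601, -0.188, 0.1017]
orientation: [[0.23, -0.973, -0.002], [-0.973, -0.23, 0.002], [-0.002, 0.001, -1.0]]
wrist_force: [-0.3, 0.2, -0.5]
opening: -0.001
```

```bash
python3 - <<'E'
from h import *
p,_=snap("top","top1");q,_=snap("scene","scene1")
cv2.imwrite('pics/c1.png',np.hstack([cv2.resize(p[120:280,300:520],None,fx=1.8,fy=1.8),cv2.resize(q[135:295,130:350],None,fx=1.8,fy=1.8)]))
s=env.get_state();print(s['tcp_pos'],s['wrist_force'])
E
```

```text
[ 0.6011034  -0.1881503   0.10180517] [-0.16715135  1.02838011 -0.543449  ]
```

View pics/c1.png

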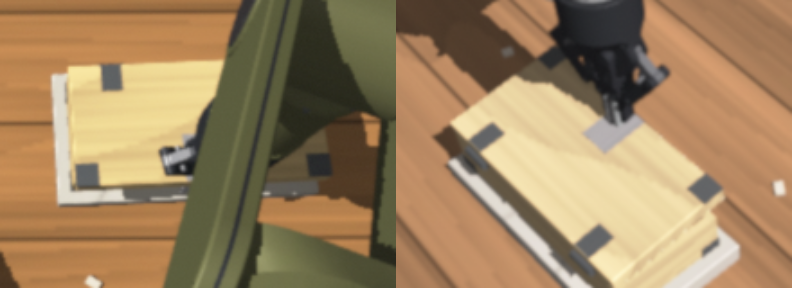

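The fingertips are on the middle strap near the front edge (right half, about (620,120)), and the lid has followed them down to just above the catch. Next I press through it.

>>> jog_arm(commands=[[[0,0.05,0.4,0,0],[0,0.1,0.8,0,0],[-0.05,0.2,1.2,0,0],[-0.05,0.25,1.5,0,0],[-0.1,0.3,1.7,0,0],[-0.1,0.3,1.8,0,0],[-0.1,0.3,1.8,0,0]]])

```text
clock: 4.7
tcp_pos: [0.5982, -0.1882, 0.0856]
orientation: [[0.23, -0.973, -0.0], [-0.973, -0.23, 0.001], [-0.001, 0.0, -1.0]]
wrist_force: [-3.9, -0.1, 12.6]
opening: -0.001
```

>>> jog_arm(commands=[[[0,0,0.1,0,0],[0,0,0.2,0,0],[0,0,0.3,0,0],[0,0,0.3,0,0]]])

```text
clock: 5.2
tcp_pos: [0.5983, -0.1882, 0.0856]
orientation: [[0.23, -0.973, 0.001], [-0.973, -0.23, -0.0], [0.0, -0.001, -1.0]]
wrist_force: [-5.6, 1.8, 18.9]
opening: -0.002
```

The height held at 0.0856 m with 19 N on it, so it's against a hard stop and above the catch force. Lifting straight up and clear of the view to check.

>>> jog_arm(commands=[[[0,0,-1,0,0],[0,0,-4,0,0],[0,0,-9,0,0],[0,0,-14,0,0],[2,5,-15,0,0],[4,10,-15,0,0],[6.5,15,-15,0,0],[9,20,-15,0,0],[11,25,-15,0,0],[13,30,-15,0,0],[15,34,-15,0,0],[16,36,-15,0,0],[16,36,-15,0,0],[16,36,-15,0,0]]])

```text
clock: 6.95
tcp_pos: [0.2851, -0.4264, 0.2352]
orientation: [[0.23, -0.973, 0.001], [-0.973, -0.23, 0.001], [-0.0, -0.001, -1.0]]
wrist_force: [-0.1, 0.5, 0.3]
opening: 0.003
```

```bash
python3 - <<'E'
from h import *
from m import lid
p,_=snap("top","top2");q,_=snap("scene","scene2")
cv2.imwrite('pics/c2.png',np.hstack([cv2.resize(p[120:280,300:520],None,fx=1.8,fy=1.8),cv2.resize(q[135:330,130:350],(396,288))]))
lid("top",(320,135,505,230),"top2",(350,165,460,195))
lid("top",(70,175,250,300),"top2",(140,200,200,260))
a=cv2.imread('pics/top0.png')[175:320,70:250].astype(int);print('square diff',abs(a-p[175:320,70:250]).mean())
s=env.get_state();print(s['tcp_pos'],s['wrist_force'],s['clock'])
E
```

```text
top normal [4.590e-02 2.000e-04 9.989e-01] tilt 0.0459 size [0.0359 0.2588] npx 1670
[[ 0.6503 -0.0533  0.0866]
 [ 0.6508 -0.3121  0.0866]
 [ 0.6867 -0.312   0.0849]
 [ 0.6862 -0.0532  0.0849]]
top normal [ 0.5966 -0.14    0.7902] tilt 0.6596 size [0.0802 0.2651] npx 3627
[[0.5014 0.3584 0.2109]
 [0.5676 0.1189 0.1185]
 [0.6288 0.1514 0.0781]
 [0.5626 0.3909 0.1705]]
square diff 1.8854661558109833
[ 0.28542187 -0.42606334  0.23524292] [-0.76461371 -0.54770933 -0.05627945] 7.05
```

View pics/c2.png

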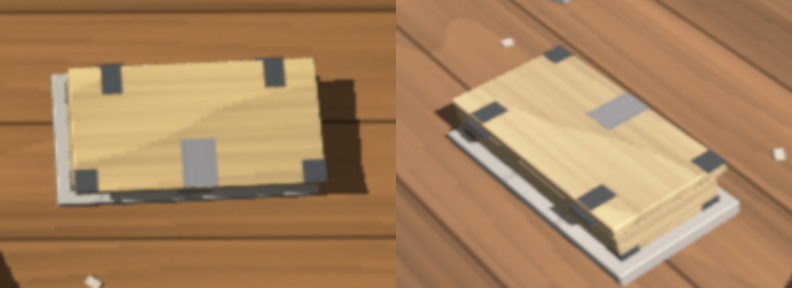

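```bash
python3 - <<'E'
from h import *
v,u=np.mgrid[0:480,0:640]
for n,poly in(("top",[[342,162],[470,156],[475,222],[345,224]]),("scene",[[0,0]])):
    if n=="scene": poly=[[163,201],[214,169],[320,240],[252,283]]
    for f in("2",):
        d=np.load(f'pics/{n}{f}.npy');W=world(n,u,v,d)
        m=np.zeros((480,640),np.uint8);cv2.fillPoly(m,[np.array(poly)],1)
        P=W[(m>0)&(d>0)];P=P[(P[:,2]>.07)&(P[:,2]<.11)]
        A=np.c_[P[:,0]-.65,P[:,1]+.18,np.ones(len(P))];k=np.ones(len(P),bool)
        for _ in range(6):
            x=np.linalg.lstsq(A[k],P[k,2],rcond=None)[0];r=P[:,2]-A@x;k=abs(r)<2.5*max(r[k].std(),.001)
        print(n,'slope',x.round(4),'sd',r[k].std().round(4),k.sum(),P[:,0].min(),P[:,0].max())
d=np.load('pics/top2.npy');W=world("top",u,v,d)
P=W[(abs(W[...,0]-.55)<.2)&(abs(W[...,1]+.1)<.4)&(abs(W[...,2])<.012)]
A=np.c_[P[:,:2],np.ones(len(P))];print('table',np.linalg.lstsq(A,P[:,2],rcond=None)[0])
a=cv2.imread('pics/top2.png')[140:245,315:505];cv2.imwrite('pics/tz2.png',cv2.resize(a,None,fx=4,fy=4,interpolation=cv2.INTER_CUBIC))
a=cv2.imread('pics/scene2.png')[150:340,140:340];cv2.imwrite('pics/sz2.png',cv2.resize(a,None,fx=3,fy=3,interpolation=cv2.INTER_CUBIC))
E
```

```text
top slope [-0.0003 -0.0006  0.0858] sd 0.0014 8215 0.5827402372807453 0.7138580695692958
scene slope [0.0011 0.0001 0.0862] sd 0.0012 7900 0.5780589688945876 0.7182890513259607
table [ 1.03166509e-04 -5.17390406e-04 -2.06448453e-05]
```

View pics/sz2.png

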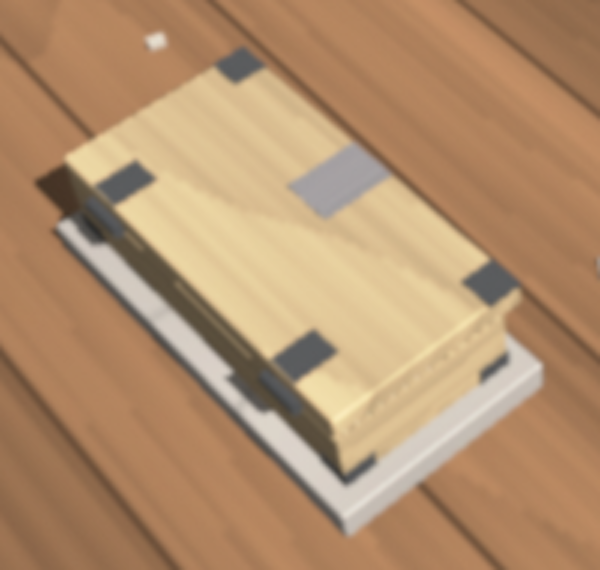

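View pics/tz2.png

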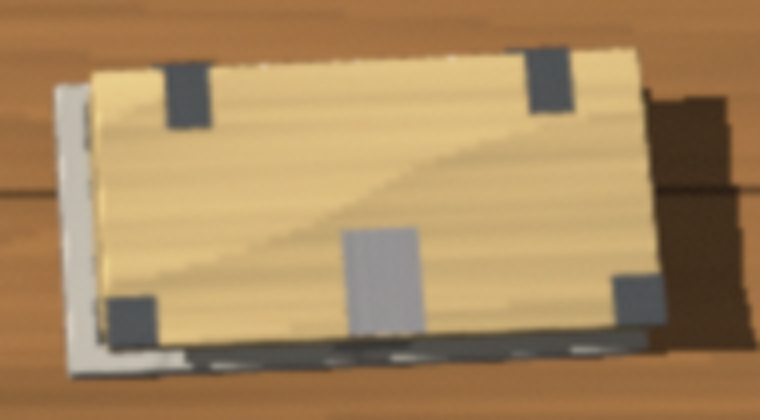

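Over the whole lid, the slope is about 0.000 rad from the top camera and 0.001 from the scene camera. The pictures show no gap, so the lid is fully shut. The square lid is unchanged (0.660 rad, against 0.661 before), and the arm is clear.

```bash
python3 -c "
from h import *
print(ticket.close_job())"
```

```text
the job is handed in; nothing more can be done
None
```

The long chisel case is shut and latched, and I've handed the job in at about 7 s on the robot's clock. I pushed the lid down with the closed fingers on its middle strap near the front edge, and pressed through the catch to a hard stop at about 19 N. Then I moved the arm well clear.

**Long lid:** Whole-lid depth fits gave a slope of about 0.000 rad (top camera) and 0.001 rad (scene camera), with the top face at z ≈ 0.086 m. The pictures show no gap.

**Square lid:** It is unchanged, at 0.660 rad against 0.661 rad before.

**Disagreements:**
- An earlier fit on a thin 36 mm strip of the long lid read 0.046 rad. I put that down to depth noise, because both whole-lid fits contradict it.
- The shut height came out about 3 mm above my first estimate of 0.083 m from the corner points.

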